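# Release one bottle from the feed rack and lay it in the cradle

## Robot

A 6-joint arm with a two-finger parallel gripper is mounted at the origin on the work surface. World frame = base frame: x ahead of the robot, y to its left, z up, the work surface at z = 0. Lengths are in m, angles in rad, forces in N, time in s.
With the tool pointing down it reaches from about 0.375 to 0.9 m from the base axis. Payload 3.1 kg.
Tool frame: the origin (TCP) lies between the finger pads; the fingertips stand robot.tip_extent ahead of it and the grasp point (between the pads) lies 3 mm ahead of it (robot.tip_extent is the distance from the TCP to the fingertips, in m); z points along the fingers, x is the direction in which the jaws open and shut, and the axes are right-handed (so a half turn about z gives the same grasp; the last joint's range is limited). The gripper opens to 87 mm and grips with 3 to 60 N. Pads are 19 mm wide; open, the fingers measure 117 mm over their backs; the gripper's body (75 mm by 190 mm) begins 51 mm behind the grasp point.
Start: joints at [-1.353, 0.527, 1.433, -0, 1.181, -0.178], TCP at [0.242, -0.576, 0.205] pointing down, gripper open.
Joint ranges: [-3.08, 3.08], [-0.75, 2.2], [0.22, 2.44], [-1.43, 4.57], [0, 2.65], [-2.85, 2.85]. Speed limits (rad/s): [2.79, 2.79, 3.14, 3.14, 3.14, 3.14].

## Interface

Orientations are given as a unit quaternion [x, y, z, w].
In Python, from rig import robot, cams gives the robot as it stands.
- The arm moves only by the tool carry_out, never from a script. Its argument "steps" is a list of rows, each a list of 3 entries, a list of its own where there are three numbers: the shift along the world's x, y, z in cm, then the turn about the world's z in degrees, then the closure, from 0 (fully open) to 1 (shut). In form: [[[dx, dy, dz], spin, fingers], ...]. A call has 1 to 10 rows; each row shifts and turns the pose as measured when the row begins; what a row does not reach is not made up. A row lasts 1/10 s, in which the tool goes at most 50 mm and 8.59 degrees, less where a joint would pass 70% of its speed; a pose out of reach is approached as far as the arm can. A call with a gripper value outside its range is refused whole. The fingers move at their own pace and stop on an object; "squeeze" is the grip in N (left out, the last holds). Time passes only in rows, so rows that do not move let the fingers close. It gives the time, the measured TCP pose, the force and the opening at its end, in the units of the state.
- robot.get_obs(): the state, without advancing time (a new reading comes with each control period).
- cams.camera(name): name is "scene" or "top" or "wrist"; returns a dict with "pixels" (384x512x3 uint8, red, green, blue), "fx", "fy", "cx", "cy" (pixels), "eye" and "rotation" of the camera in the world. Camera axes: x right, y up, looking along -z (the intrinsics and any distortion apply to the point x, -y, -z); pixel columns grow to the right and rows downward; lengths in m; the calibration is good to about 2 mm. A picture is of the moment at which its call begins. There is no depth.
- robot.hand_in(): hands the job in, once; it reports no verdict.
The state is a dict: "time": time; "q": joint angles; "joint_velocities": joint speeds; "joint_torque": joint torques, N m; "position": TCP position; "tool_rot": TCP orientation; "ft_force": force on the tool from outside, world axes, zero at the start; "moment": the same for the moment, N m; "grip_width": finger opening in m.
Only numpy, scipy, OpenCV 4.12 (cv2) and the standard library are available. Lean on these libraries where they do the work, as an engineer would, in place of code of your own. Each camera call takes 0.05 s, during which the arm holds its last target. There are 200 camera calls.

## Task

Let one bottle out of the sloping feed rack: push the big round palm button on its post fully down, firmly but without ramming it, keep it down until the lowest bottle has rolled into the trough at the rack's low end, then let the button come right up again. Take that bottle out of the trough and lay it in the wooden cradle, its body resting on both V saddles and its base towards the upright end board, lowering it right onto the saddles before you let go. Let no second bottle past the gate, and do not disturb the jar, the mug or the spare standing bottle.

Things in the scene. Friction and masses are not known exactly. Their poses are not given: they have to be found in the camera images.
- rack: Fixed wooden feed rack: bottles roll down two 16 mm rails (y -45, +45 mm; open between) that rise along +x at 8 deg. Trough at the low end: a bottle there lies against 36 mm lips, axis at x -4, z 64 mm. A stop blade holds the lowest waiting bottle at x 130, z 83 mm, others 58 mm apart behind. Side boards y -68, +133 mm, to 112 mm high. Origin on the bench under the trough; y: towards necks.
- bottle_1: The rack's lowest bottle at the start: small closed glass wine bottle with paper label, about 0.4 kg, 185 mm long, lying. Body 58 mm in diameter, 120 mm long; neck 25 mm in diameter. Origin on its axis at mid-body, 60 mm from the base; its y axis points to the neck; it rolls about y, so its x and z turn.
- bottle_1_neck (a point): Point on bottle_1's axis in the neck, 110 mm from mid-body, 15 mm from the mouth.
- bottle_2: Second bottle in the rack, like bottle_1. Pressing the button drops the stop blade and raises another behind bottle_1; on release bottle_2 rolls up to the stop.
- bottle_3: Third bottle in the rack, like bottle_1, behind bottle_2.
- sleeve: Foot of the button post, fixed beside the rack on either side: plate 80 x 80 x 8 mm, sleeve 42 mm across, 58 mm high; origin under its centre. Centred above the origin a clamped telescopic post carries a flat round black palm button 60 mm across in a grey housing 76 mm across. Its height is not reported: the unpressed top is 90 to 140 mm above the bench, so feel or look for it.
- release (a joint): Travel of the palm button, m: 0 up, 0.012 fully down, growing as it is pressed straight down; a spring returns it. Fully down takes about 10 N; over 60 N is ramming.
- cradle: Fixed dark wooden cradle: base 100 x 160 x 12 mm, two V saddles (y -40 and +40 mm, 14 mm wide, 40 deg faces, mouth 68 mm wide, top 60 mm high), open between them, and an upright end board 83 mm high, inner face at y -78 mm. A bottle in it lies along y with its axis at x 0, z 65 mm, mid-body near y 0, neck over the open +y end. Origin at bench height midway between the saddles.
- jar: Bystander: standing jar, 64 mm in diameter, 85 mm high, beside the rack on the side without the button. Origin under its centre.
- mug: Bystander: white mug, 76 mm in diameter, 85 mm high. Origin under its centre.
- spare: Bystander: standing bottle, 66 mm in diameter, 200 mm high. Origin under its centre.
There are look-alikes about, which are no part of the job. Leave any purple look-alike of the bottle_3 alone. What is shaped like the bottle_1 but blue or pink is not meant.

How it is judged:
On the way, in this order (a step that is already met when the one before it is completed fails the run):
1. the palm button is held fully down (at least 10.5 mm) for 0.2 s (value of joint release above 0.0105 m), for 0.2 s.
2. the button is up again and bottle_1 lies still in the trough, bottle_2 waiting above it (value of joint release below 0.002 m and x of bottle_1 in the frame of rack between -0.019 and 0.011 m and linear speed of bottle_1 below 0.05 m/s and x of bottle_2 in the frame of rack above 0.1 m), for 0.1 s.
3. bottle_1 is lowered right onto the cradle's saddles while still held (x of bottle_1 in the frame of cradle between -0.008 and 0.008 m and y of bottle_1 in the frame of cradle between -0.02 and 0.02 m and z of bottle_1 in the frame of cradle between 0.058 and 0.072 m and angle between the y axis of bottle_1 and the y axis of cradle, either way round below 0.12 rad and y of bottle_1_neck in the frame of cradle above 0.05 m and contact force between the fingers and bottle_1 above 0.5 N), for 0.1 s.
At the end, for the whole second after the job is handed in: bottle_1 rests released in the cradle: axis within 8 mm sideways and 7 mm in height of its seat and 0.12 rad of the cradle's y, mid-body within 20 mm of the middle, neck away from the end board; button up (within 2 mm); bottle_2 at the stop blade (15 mm), bottle_3 behind it (20 mm) (x of bottle_1 in the frame of cradle between -0.008 and 0.008 m and y of bottle_1 in the frame of cradle between -0.02 and 0.02 m and z of bottle_1 in the frame of cradle between 0.058 and 0.072 m and angle between the y axis of bottle_1 and the y axis of cradle, either way round below 0.12 rad and y of bottle_1_neck in the frame of cradle above 0.05 m and linear speed of bottle_1 below 0.03 m/s and value of joint release below 0.002 m and x of bottle_2 in the frame of rack between 0.115 and 0.145 m and x of bottle_3 in the frame of rack between 0.167 and 0.207 m); the robot touches nothing.
It fails at once if the palm button is rammed (more than 60 N) (contact force between release_c0 and anything else above 60 N).
It fails at once if a second bottle passes the gate or leaves the rack (x of bottle_2 in the frame of rack below 0.1 m or x of bottle_3 in the frame of rack below 0.15 m).
It fails at once if the jar, mug or spare bottle is moved more than 20 mm or tipped (distance of any of jar, mug, spare from where it was at the start of the episode above 0.02 m or angle between any of jar, mug, spare's own z axis and vertical above 0.3 rad).
It also fails if it takes over 58 s, if anything falls off the work surface, if the arm or the gripper's body presses on something with over 40 N, if the wrist force passes 120 N, or if a joint passes its speed limit or range.

## Working session

There is one attempt and no reset: what is moved stays moved. The work goes in short steps, Python scripts to look and compute and a tool call to move; the robot and the scene stay as the last step left them, time stands still between calls to the robot, and variables do not carry over. Pictures are saved under pics/ and viewed, about 8 in all and at most 12, crops included, and the job is handed in when it is done.

Besides the shell and the picture viewer there is one more tool, called after ">>>" as name(argument=value, ...), one argument or row to a line, values as JSON. carry_out: Moves the arm, as the interface text tells. Its arguments: {"type":"object","properties":{"steps":{"type":"array"},"squeeze":{"type":"number"}},"required":["steps"]}

```bash
mkdir -p pics; ls
cat > h.py <<'E'
import numpy as np, cv2
from rig import robot, cams
def snap(n, f):
    c=cams.camera(n); cv2.imwrite('pics/'+f,c['pixels'][:,:,::-1]); np.savez('pics/'+f+'.npz',**{k:v for k,v in c.items()}); return c
def ray(c,u,v):
    d=np.array([(u-c['cx'])/c['fx'],-(v-c['cy'])/c['fy'],-1.]); return np.array(c['rotation'])@d
def at(c,u,v,z):
    d=ray(c,u,v); e=np.array(c['eye']); return e+d*(z-e[2])/d[2]
def proj(c,p):
    q=np.array(c['rotation']).T@(np.array(p)-c['eye']); return c['cx']+c['fx']*q[0]/-q[2], c['cy']-c['fy']*q[1]/-q[2]
E
python3 - <<'E'
from h import *
for n in('scene','top'):
    c=snap(n,n+'1.png'); print(n,{k:v for k,v in c.items() if k!='pixels'})
a=[cv2.imread(f'pics/{n}1.png') for n in('scene','top')]
print(robot.get_obs(), robot.tip_extent)
E
```

```text
pics
scene {'fx': 432.3618185258361, 'fy': 432.3618185258361, 'cx': 262.5872927255899, 'cy': 185.14839533385378, 'eye': array([ 1.2832486 , -0.71961927,  0.99515658]), 'rotation': array([0.39911464, 0.14968949, 0.33476517, 0.84037661])}
top {'fx': 475.9659974625439, 'fy': 475.9659974625439, 'cx': 247.20290441298837, 'cy': 196.33349063627426, 'eye': array([0.47159479, 0.07552816, 1.37791684]), 'rotation': array([-0.03015582,  0.01304547,  0.71364021, -0.69974144])}
{'time': 0.1, 'q': array([-1.35250108e+00,  5.28358672e-01,  1.43378097e+00, -2.29483011e-05,
        1.18139975e+00, -1.78508122e-01]), 'joint_velocities': array([-0.00031226, -0.00227232, -0.00339684,  0.00015408, -0.0006954 ,
        0.00097213]), 'joint_torque': array([ 7.60927423e-05, -4.40986347e+01, -1.77149087e+01,  6.34053396e-02,
        5.34306793e-02, -4.60254444e-05]), 'position': array([ 0.24140747, -0.57573894,  0.20367629]), 'tool_rot': array([ 8.32609995e-01, -5.53858871e-01, -7.09183037e-04, -6.66797182e-04]), 'ft_force': array([-0.51733396,  0.28438654, -0.66501047]), 'moment': array([ 0.01212264, -0.03648106,  0.0502027 ]), 'grip_width': 0.08715534252618877} 0.022
```

Run:
```python
s=open('h.py').read()
s=s.replace("np.array(c['rotation'])","Rot.from_quat(c['rotation']).as_matrix()").replace("from rig","from scipy.spatial.transform import Rotation as Rot\nfrom rig")
open('h.py','w').write(s)
import cv2
for n in('scene','top'):
    cv2.imwrite(f'pics/{n}1b.png',cv2.resize(cv2.imread(f'pics/{n}1.png'),(800,600),interpolation=cv2.INTER_CUBIC))
```

```text
(no output)
```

View pics/top1b.png

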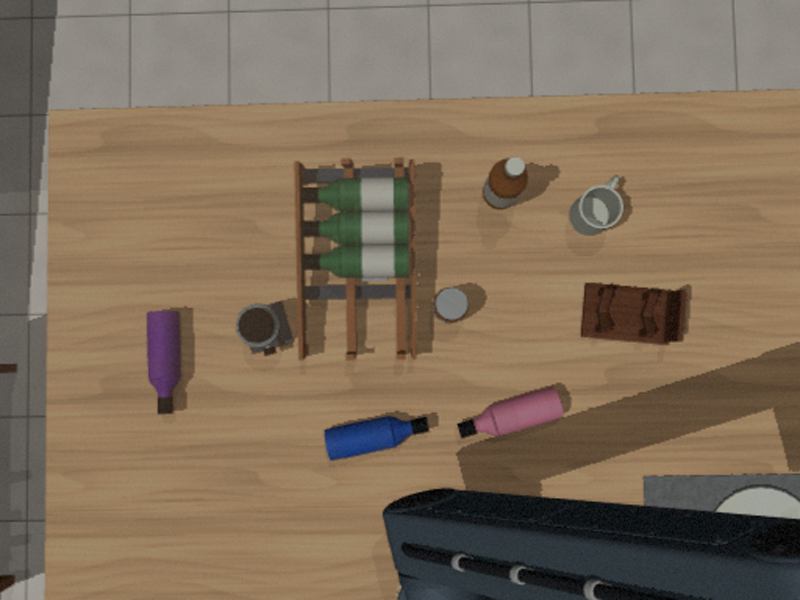

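View pics/scene1b.png

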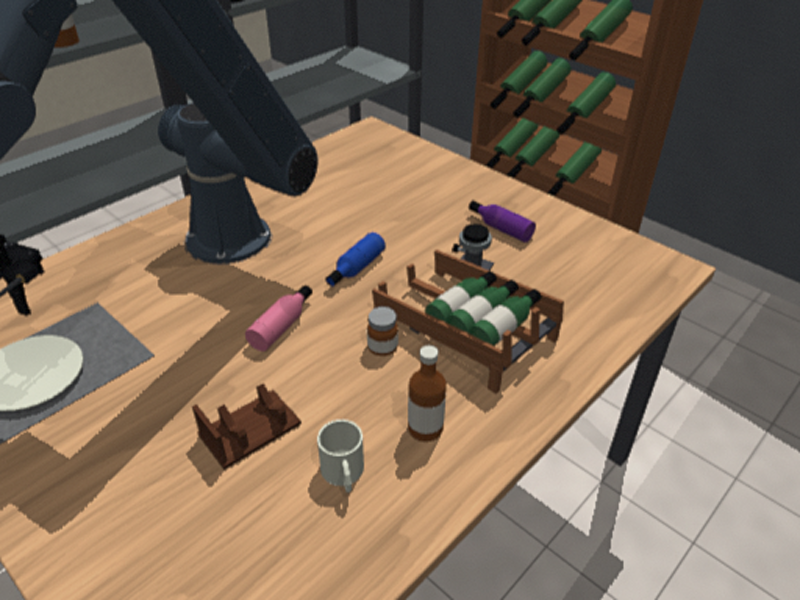

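Run:
```python
import cv2,numpy as np
a=cv2.imread('pics/top1.png')
im=np.zeros((600,800,3),np.uint8)
r=cv2.resize(a[97:247,145:285],None,fx=4,fy=4,interpolation=cv2.INTER_CUBIC)[:600]
im[:,:560]=r
k=cv2.resize(a[172:232,365:445],None,fx=3,fy=3,interpolation=cv2.INTER_CUBIC)
im[:180,560:800]=k
cv2.imwrite('pics/crop1.png',im)
```

```text
(no output)
```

View pics/crop1.png

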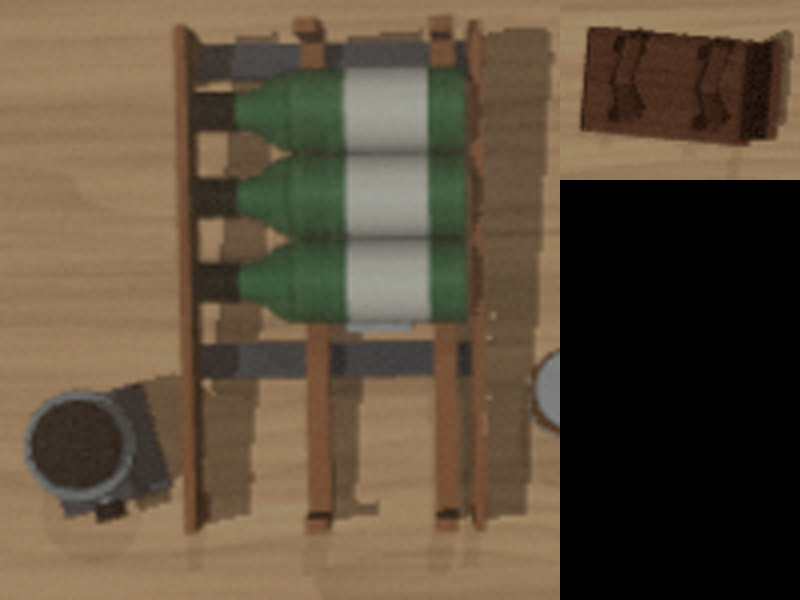

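```bash
cat >> h.py <<'E'
def load(f):
    return dict(np.load('pics/'+f+'.npz'))
E
python3 - <<'E'
from h import *
t=load('top1.png'); s=load('scene1.png')
R=lambda u,v:(145+(u+.5)/4-.5,97+(v+.5)/4-.5)
K=lambda u,v:(365+(u-559.5)/3-.5,172+(v+.5)/3-.5)
# button triangulate
a=ray(t,*R(80,445)); b=ray(s,475/1.5625,232/1.5625)
A=np.c_[a,-b]; k=np.linalg.lstsq(A,s['eye']-t['eye'],rcond=None)[0]
print('button',t['eye']+a*k[0],s['eye']+b*k[1])
for n,p,z in[('b1 base',(467,281),.083),('b1 body c',(385,281),.083),('b1 neck',(215,282),.083),('L near',(192,530),.112),('L far',(181,28),.112),('R near',(481,529),.09),('R far',(475,22),.112),('railL end',(318,530),.06),('railR end',(447,530),.06),
 ('b2',(385,195),.091),('b3',(385,110),.099)]:
    print(n,at(t,*R(*p),z).round(4))
for n,p,z in[('TL',(586,27),.012),('BL',(582,130),.012),('s1 hi',(629,33),.06),('s1 lo',(627,120),.06),('s2 hi',(718,40),.06),('s2 lo',(711,128),.06),('ebR hi',(780,40),.083),('ebR lo',(772,140),.083)]:
    print(n,at(t,*K(*p),z).round(4))
E
```

```text
button [0.52313823 0.3276202  0.10778839] [0.52627898 0.33046936 0.10848134]
b1 base [0.631  0.0658 0.083 ]
b1 body c [0.6323 0.1219 0.083 ]
b1 neck [0.6342 0.2386 0.083 ]
L near [0.4649 0.2524 0.112 ]
L far [0.8038 0.2558 0.112 ]
R near [0.4618 0.0599 0.09  ]
R far [0.8029 0.057  0.112 ]
railL end [0.463  0.1722 0.06  ]
railR end [0.4613 0.0831 0.06  ]
b2 [0.6903 0.1206 0.091 ]
b3 [0.7472 0.1192 0.099 ]
TL [ 0.5931 -0.2542  0.012 ]
BL [ 0.4949 -0.247   0.012 ]
s1 hi [ 0.5824 -0.2817  0.06  ]
s1 lo [ 0.5025 -0.2769  0.06  ]
s2 hi [ 0.5743 -0.3626  0.06  ]
s2 lo [ 0.4937 -0.353   0.06  ]
ebR hi [ 0.5713 -0.4103  0.083 ]
ebR lo [ 0.4815 -0.3993  0.083 ]
```

>>> carry_out(
  steps=[
    [[3.6,3.1,1.2],7.7,0],
    [[3.6,3.1,1.2],7.7,0],
    [[3.6,3.1,1.2],7.7,0],
    [[3.6,3.1,1.2],7.7,0],
    [[3.6,3.1,1.2],7.7,0],
    [[3.6,3.1,1.2],7.7,0],
    [[3.6,3.1,1.2],7.7,0],
    [[3.6,3.1,1.2],7.7,0],
    [[0,0,0],0,0],
  ],
)

```text
time: 1.0
position: [0.5332, -0.3181, 0.2972]
tool_rot: [1.0, -0.03, -0.003, -0.002]
ft_force: [-1.1, -0.8, -0.4]
grip_width: 0.0873
```

Run:
```python
from h import *
c=snap('wrist','w1.png'); print(c['eye'],c['rotation'],c['fx'])
cv2.imwrite('pics/w1b.png',cv2.resize(c['pixels'][:,:,::-1],(800,600)))
for p in [(.538,-.32,.06),(.5425,-.2793,.06),(.534,-.3578,.06)]: print(np.array(proj(c,p))*1.5625)
o=robot.get_obs();print(o['position'],Rot.from_quat(o['tool_rot']).as_matrix()[:,0],o['ft_force'])
```

```text
[ 0.5396621  -0.24052611  0.47773188] [-0.1418694   0.00758437 -0.02974129  0.98940942] 277.74325202094906
[401.46672794 249.24125124]
[403.75436156 206.6876405 ]
[399.6299388  286.72985954]
[ 0.53091237 -0.3196665   0.29610463] [ 0.99789347 -0.06405157 -0.01029684] [0.00811683 0.68483765 0.24051496]
```

View pics/w1b.png

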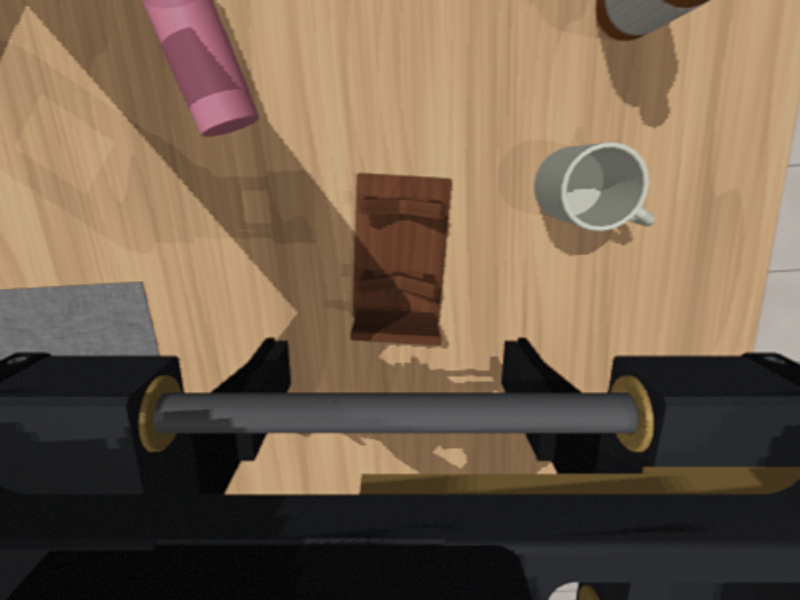

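Run:
```python
import cv2
a=cv2.imread('pics/w1.png')
cv2.imwrite('pics/w1c.png',cv2.resize(a[105:225,215:300],None,fx=5,fy=5,interpolation=cv2.INTER_CUBIC))
```

```text
(no output)
```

View pics/w1c.png

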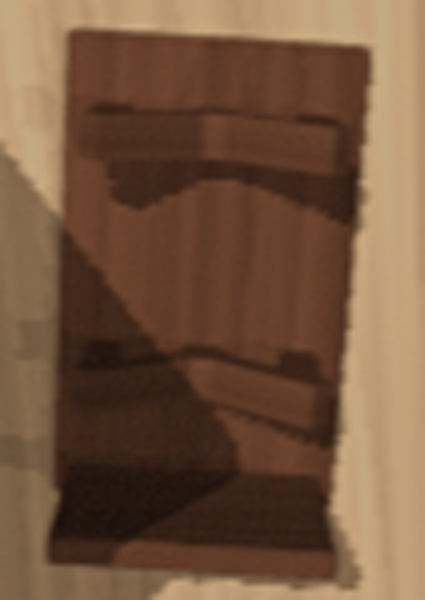

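Run:
```python
from h import *
c=load('w1.png')
P=lambda u,v:(215+(u+.5)/5-.5,105+(v+.5)/5-.5)
for n,p,z in[('s1V',(205,133),.031),('s2V',(188,372),.031),('s1L',(80,132),.06),('s1R',(345,145),.06),('s2L',(67,375),.06),('s2R',(325,398),.06),('bTL',(70,32),.012),('bTR',(368,48),.012),('ebL',(55,542),.083),('ebR',(335,548),.083)]:
    print(n,at(c,*P(*p),z).round(4))
```

```text
s1V [ 0.5384 -0.28    0.031 ]
s2V [ 0.5281 -0.3578  0.031 ]
s1L [ 0.5015 -0.2749  0.06  ]
s1R [ 0.5797 -0.2835  0.06  ]
s2L [ 0.4912 -0.3489  0.06  ]
s2R [ 0.5711 -0.3611  0.06  ]
bTL [ 0.4965 -0.2469  0.012 ]
bTR [ 0.5927 -0.2578  0.012 ]
ebL [ 0.4857 -0.3952  0.083 ]
ebR [ 0.5708 -0.4022  0.083 ]
```

>>> carry_out(
  steps=[
    [[0,5,0],1,1],
    [[0,5,0],1,1],
    [[0,5,0],1,1],
    [[0,5,0],1,1],
    [[0,5,0],0,1],
    [[0,5,0],0,1],
    [[0,5,0],0,1],
    [[0,5,0],0,1],
    [[0,5,0],0,1],
    [[0,5,0],0,1],
  ],
)

```text
time: 2.05
position: [0.5205, 0.1726, 0.2872]
tool_rot: [1.0, -0.016, -0.013, 0.002]
ft_force: [0.6, -0.9, -0.9]
grip_width: 0.0145
```

>>> carry_out(
  steps=[
    [[0,5,0],0,1],
    [[0,5,0],0,1],
    [[0,1,-3],0,1],
    [[0,0,-3],0,1],
    [[0,0,0],0,1],
  ],
)

```text
time: 2.55
position: [0.5191, 0.2859, 0.2227]
tool_rot: [1.0, -0.018, -0.014, 0.003]
ft_force: [-0.3, 0.7, -0.3]
grip_width: 0.0002
```

Run:
```python
from h import *
c=snap('wrist','w2.png'); s=snap('scene','s2.png')
im=np.zeros((600,800,3),np.uint8)
im[:384,:512]=c['pixels'][:,:,::-1]
im[384:600,:288]=cv2.resize(s['pixels'][130:184,268:340,::-1],(288,216),interpolation=cv2.INTER_CUBIC)
cv2.imwrite('pics/m2.png',im)
o=robot.get_obs();print(o['position'],Rot.from_quat(o['tool_rot']).as_matrix(),o['ft_force'],o['grip_width'])
print(proj(c,(.525,.329,.108)))
```

```text
[0.52188259 0.28633619 0.22651912] [[ 0.9991094  -0.03623564 -0.02161911]
 [-0.0363123  -0.99933548 -0.003164  ]
 [-0.02149009  0.00394623 -0.99976127]] [-0.22352769 -0.04004766  0.71698887] 0.00033252854053660057
(np.float64(259.79942184306066), np.float64(138.29597794628012))
```

View pics/m2.png

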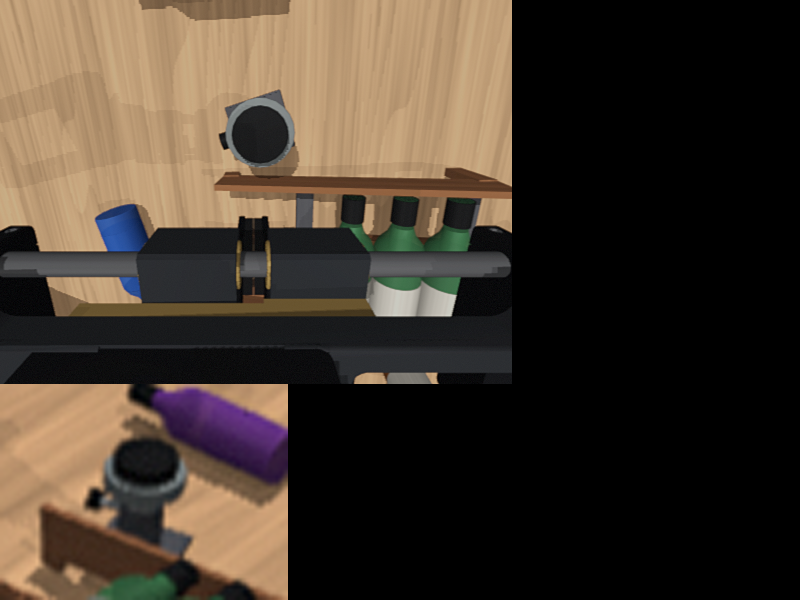

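Run:
```python
from h import *
from scipy.optimize import least_squares as ls
t=load('top1.png');w=load('w2.png');s=load('s2.png')
ob=[(t,(164.6,207.9)),(w,(260,133)),(s,(304.2,149.3))]
f=lambda p:np.concatenate([(np.array(proj(c,p))-q)/c['fx']*1000 for c,q in ob])
r=ls(f,[.525,.33,.11]);print(r.x,r.fun.round(1), at(t,164.6,207.9,.11), at(w,260,133,.11))
```

```text
[0.52519382 0.33348378 0.10006757] [-3.3 -1.3 -0.4  0.6 -0.2  1.5] [0.52298285 0.32724903 0.11      ] [0.5253831  0.33469996 0.11      ]
```

>>> carry_out(
  steps=[
    [[0.3,4.6,0],0,1],
    [[0,0,-3],0,1],
    [[0,0,-3],0,1],
    [[0,0,-1],0,1],
    [[0,0,0],0,1],
  ],
)

```text
time: 3.15
position: [0.5343, 0.3297, 0.165]
tool_rot: [1.0, -0.024, -0.002, -0.001]
ft_force: [-0.5, -0.5, -0.2]
grip_width: 0.0005
```

Run:
```python
from h import *
for i in range(3):
    s=snap('scene','s3.png')
    o=robot.get_obs();print(o['position'],o['ft_force'])
```

```text
[0.53481907 0.32985417 0.1657956 ] [ 1.14307407 -0.5801171   0.43831089]
[0.53516212 0.33025958 0.16643901] [-0.238447   -0.2771205   0.51751802]
[0.5352301  0.33051156 0.16665282] [0.82206586 0.58034089 0.3289252 ]
```

>>> carry_out(
  steps=[
    [[-0.8,0.2,0],0,1],
    [[0,0,-1],0,1],
    [[0,0,-1],0,1],
    [[0,0,0],0,1],
  ],
)

```text
time: 3.7
position: [0.5282, 0.333, 0.1492]
tool_rot: [1.0, -0.024, 0.003, -0.003]
ft_force: [0.0, -0.3, -0.9]
grip_width: 0.0003
```

>>> carry_out(
  steps=[
    [[0,0,-0.5],0,1],
    [[0,0,0],0,1],
  ],
)

```text
time: 3.9
position: [0.528, 0.3329, 0.1432]
tool_rot: [1.0, -0.024, 0.002, -0.003]
ft_force: [0.1, -0.6, -0.3]
grip_width: 0.0003
```

Tip is at about 0.121. Feeling down.

>>> carry_out(
  steps=[
    [[0,0,-0.4],0,1],
    [[0,0,-0.2],0,1],
    [[0,0,0],0,1],
  ],
)

```text
time: 4.2
position: [0.5282, 0.333, 0.1365]
tool_rot: [1.0, -0.024, 0.002, -0.003]
ft_force: [0.6, -0.2, 0.4]
grip_width: 0.0003
```

>>> carry_out(
  steps=[
    [[0,0,-0.3],0,1],
    [[0,0,-0.2],0,1],
    [[0,0,0],0,1],
  ],
)

```text
time: 4.5
position: [0.5284, 0.3331, 0.1312]
tool_rot: [1.0, -0.024, 0.002, -0.003]
ft_force: [-0.2, 0.1, -0.2]
grip_width: 0.0007
```

>>> carry_out(
  steps=[
    [[0,0,-0.3],0,1],
    [[0,0,-0.2],0,1],
    [[0,0,0],0,1],
  ],
)

```text
time: 4.8
position: [0.5285, 0.3331, 0.1259]
tool_rot: [1.0, -0.024, 0.002, -0.003]
ft_force: [-0.0, 0.1, -0.3]
grip_width: 0.0007
```

>>> carry_out(
  steps=[
    [[0,0,-0.2],0,1],
    [[0,0,-0.2],0,1],
    [[0,0,0],0,1],
  ],
)

```text
time: 5.1
position: [0.5285, 0.3331, 0.1216]
tool_rot: [1.0, -0.024, 0.003, -0.003]
ft_force: [1.1, 0.3, -1.0]
grip_width: 0.0004
```

>>> carry_out(
  steps=[
    [[0,0,-0.2],0,1],
    [[0,0,-0.2],0,1],
    [[0,0,0],0,1],
  ],
)

```text
time: 5.4
position: [0.5286, 0.3331, 0.1172]
tool_rot: [1.0, -0.024, 0.003, -0.003]
ft_force: [-0.3, 0.1, 0.4]
grip_width: 0.0005
```

>>> carry_out(
  steps=[
    [[0,0,-0.2],0,1],
    [[0,0,-0.2],0,1],
    [[0,0,0],0,1],
  ],
)

```text
time: 5.7
position: [0.5286, 0.3331, 0.1129]
tool_rot: [1.0, -0.024, 0.003, -0.003]
ft_force: [1.1, -0.4, -0.2]
grip_width: 0.0006
```

Run:
```python
from h import *
s=snap('scene','s4.png');w=snap('wrist','w4.png')
im=np.zeros((600,800,3),np.uint8)
im[:384,:512]=w['pixels'][:,:,::-1]
im[384:600,:288]=cv2.resize(s['pixels'][130:184,268:340,::-1],(288,216),interpolation=cv2.INTER_CUBIC)
cv2.imwrite('pics/m4.png',im)
print(robot.get_obs()['position'])
```

```text
[0.52874911 0.33320957 0.11312019]
```

View pics/m4.png

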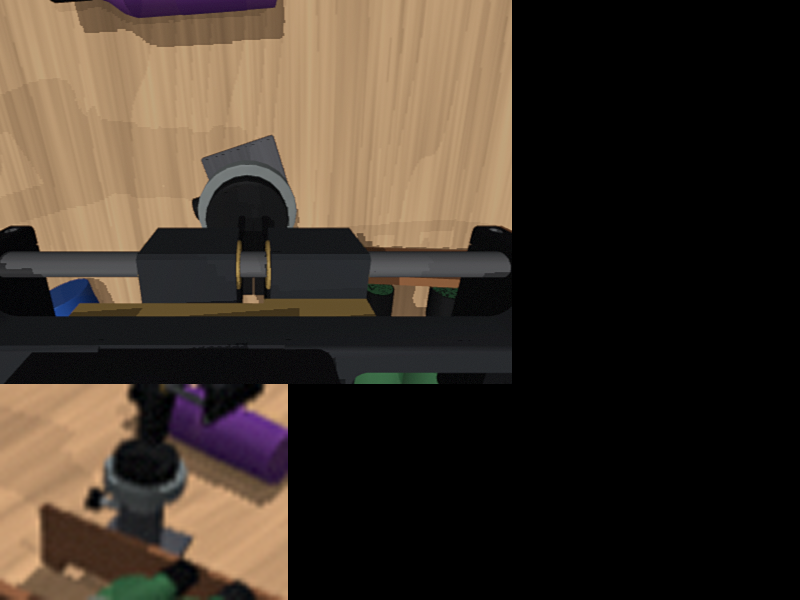

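>>> carry_out(
  steps=[
    [[0,0,-0.15],0,1],
    [[0,0,0],0,1],
  ],
)

```text
time: 6.0
position: [0.5289, 0.3332, 0.1117]
tool_rot: [1.0, -0.024, 0.003, -0.003]
ft_force: [0.7, 1.2, -0.4]
grip_width: 0.0005
```

>>> carry_out(
  steps=[
    [[0,0,-0.15],0,1],
    [[0,0,0],0,1],
  ],
)

```text
time: 6.2
position: [0.5289, 0.3333, 0.1101]
tool_rot: [1.0, -0.024, 0.003, -0.003]
ft_force: [-1.2, 0.0, 0.4]
grip_width: 0.0005
```

>>> carry_out(
  steps=[
    [[0,0,-0.2],0,1],
    [[0,0,0],0,1],
  ],
)

```text
time: 6.4
position: [0.5289, 0.3333, 0.1079]
tool_rot: [1.0, -0.024, 0.003, -0.003]
ft_force: [0.6, 0.1, -0.5]
grip_width: 0.0004
```

>>> carry_out(
  steps=[
    [[0,0,-0.2],0,1],
    [[0,0,0],0,1],
  ],
)

```text
time: 6.6
position: [0.5289, 0.3333, 0.1057]
tool_rot: [1.0, -0.024, 0.003, -0.003]
ft_force: [-0.7, 0.8, -0.2]
grip_width: 0.0006
```

>>> carry_out(
  steps=[
    [[0,0,-0.2],0,1],
    [[0,0,0],0,1],
  ],
)

```text
time: 6.8
position: [0.5289, 0.3333, 0.1035]
tool_rot: [1.0, -0.024, 0.003, -0.003]
ft_force: [0.1, -0.3, 0.7]
grip_width: 0.0004
```

Run:
```python
from h import *
s=snap('scene','s5.png');t=snap('top','t5.png')
im=np.zeros((480,800,3),np.uint8)
im[:,:400]=cv2.resize(s['pixels'][120:180,280:330,::-1],(400,480),interpolation=cv2.INTER_CUBIC)
im[:,400:]=cv2.resize(load('s2.png')['pixels'][120:180,280:330,::-1],(400,480),interpolation=cv2.INTER_CUBIC)
cv2.imwrite('pics/m5.png',im)
o=robot.get_obs();print(o['position'],o['ft_force'],o['joint_torque'])
e=o['position']+Rot.from_quat(o['tool_rot']).as_matrix()[:,2]*.022
print(e,proj(s,e))
```

```text
[0.52910923 0.33338465 0.10380564] [ 0.14399007  0.10057181 -0.72946871] [ 1.34228441e-03 -4.57869709e+01 -1.43195915e+01  7.98560958e-02
 -2.43088638e-02  5.44720679e-04]
[0.52925585 0.33352748 0.08180659] (np.float64(304.60442361291643), np.float64(154.50989786571475))
```

View pics/m5.png

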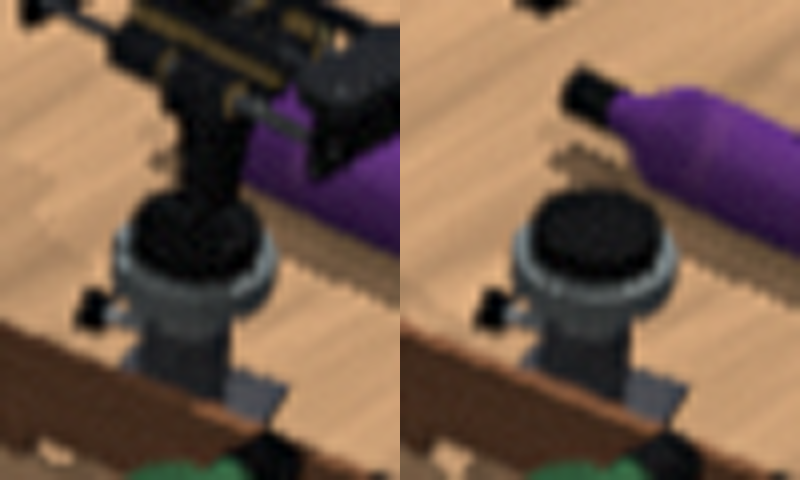

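>>> carry_out(
  steps=[
    [[0,0,-0.2],0,1],
    [[0,0,0],0,1],
  ],
)

```text
time: 7.1
position: [0.5292, 0.3334, 0.1018]
tool_rot: [1.0, -0.024, 0.003, -0.003]
ft_force: [-0.0, 0.0, -1.1]
grip_width: 0.0002
```

>>> carry_out(
  steps=[
    [[0,0,-0.2],0,1],
    [[0,0,0],0,1],
  ],
)

```text
time: 7.3
position: [0.5292, 0.3334, 0.0996]
tool_rot: [1.0, -0.024, 0.003, -0.003]
ft_force: [-1.1, -0.1, -0.3]
grip_width: 0.0006
```

>>> carry_out(
  steps=[
    [[0,0,-0.2],0,1],
    [[0,0,0],0,1],
  ],
)

```text
time: 7.5
position: [0.5292, 0.3334, 0.0974]
tool_rot: [1.0, -0.024, 0.003, -0.003]
ft_force: [0.7, 0.4, 0.1]
grip_width: 0.0005
```

Run:
```python
from h import *
s=snap('scene','s6.png');w=snap('wrist','w6.png')
im=np.zeros((600,800,3),np.uint8)
g=lambda a:np.clip((a/255.)**.5*255,0,255).astype(np.uint8)
im[:,:400]=cv2.resize(g(s['pixels'][115:175,285:325,::-1]),(400,600),interpolation=cv2.INTER_CUBIC)
im[:,400:]=cv2.resize(g(w['pixels'][130:310,196:316,::-1]),(400,600),interpolation=cv2.INTER_CUBIC)
cv2.imwrite('pics/m6.png',im)
o=robot.get_obs();print(o['position'],o['ft_force'],o['joint_torque'])
R=Rot.from_quat(o['tool_rot']).as_matrix()
print(R.T@(w['eye']-o['position']))
e=o['position']+R[:,2]*.022
print('tip',proj(s,e),proj(w,e)); print([proj(w,(.525,.332,z)) for z in(.1,.088)],[proj(s,(.525,.332,z)) for z in(.1,.088)])
```

```text
[0.52945912 0.33352193 0.09768083] [-0.37957362  0.04885068  0.25383491] [ 2.73700876e-03 -4.59287202e+01 -1.41091454e+01  7.92845688e-02
 -2.74860748e-02  6.04912457e-04]
[ 0.00039293 -0.07828607 -0.18021793]
tip (np.float64(304.5779044618886), np.float64(155.9043992012848)) (np.float64(252.52587188170043), np.float64(209.20232420663658))
[(np.float64(246.2013264875572), np.float64(224.19672840647578)), (np.float64(246.4669536146539), np.float64(217.5671799246506))] [(np.float64(303.8097759375165), np.float64(150.1009659334117)), (np.float64(303.5577008558872), np.float64(152.8179101775559))]
```

View pics/m6.png

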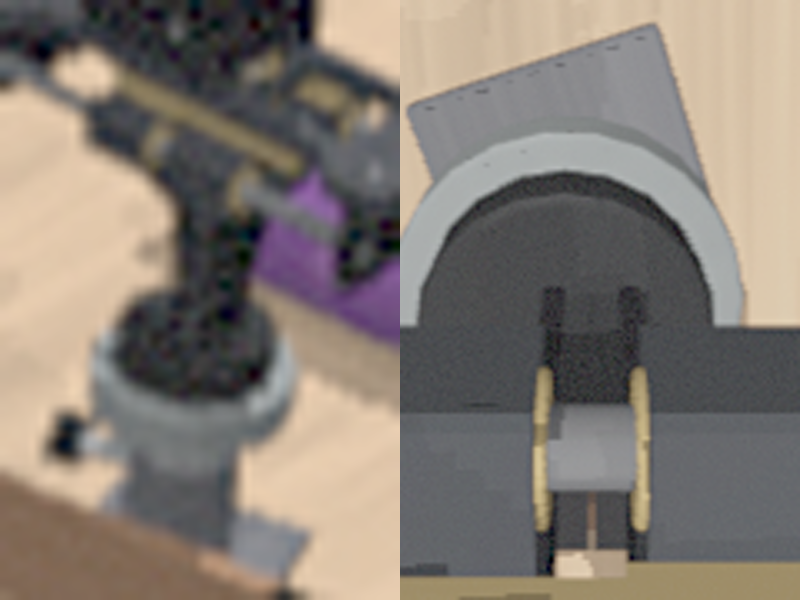

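>>> carry_out(
  steps=[
    [[0,0,-0.2],0,1],
    [[0,0,0],0,1],
  ],
)

```text
time: 7.8
position: [0.5295, 0.3336, 0.0956]
tool_rot: [1.0, -0.024, 0.004, -0.004]
ft_force: [-0.2, -0.0, 0.1]
grip_width: 0.0004
```

>>> carry_out(
  steps=[
    [[0,0,-0.2],0,1],
    [[0,0,0],0,1],
  ],
)

```text
time: 8.0
position: [0.53, 0.3338, 0.0942]
tool_rot: [1.0, -0.024, 0.004, -0.004]
ft_force: [-0.4, -0.0, -0.0]
grip_width: 0.0008
```

>>> carry_out(
  steps=[
    [[0,0,-0.2],0,1],
    [[0,0,0],0,1],
  ],
)

```text
time: 8.2
position: [0.5303, 0.3339, 0.0933]
tool_rot: [1.0, -0.024, 0.005, -0.004]
ft_force: [0.5, -0.5, 0.4]
grip_width: 0.0002
```

Run:
```python
from h import *
s=snap('scene','s7.png');w=snap('wrist','w7.png')
o=robot.get_obs();print(o['position'],o['ft_force'],o['joint_torque'],o['moment'],o['q'])
im=np.zeros((600,800,3),np.uint8)
g=lambda a:np.clip((a/255.)**.5*255,0,255).astype(np.uint8)
im[:,:400]=cv2.resize(g(s['pixels'][115:175,285:325,::-1]),(400,600),interpolation=cv2.INTER_CUBIC)
im[:,400:]=cv2.resize(g(w['pixels'][130:310,196:316,::-1]),(400,600),interpolation=cv2.INTER_CUBIC)
cv2.imwrite('pics/m7.png',im)
```

```text
[0.53029365 0.33386196 0.09304824] [0.17285236 0.02648723 0.89609433] [ 1.07697721e-02 -4.62120759e+01 -1.39754793e+01  8.06875038e-02
  2.03980476e-02  2.97507555e-03] [ 0.03224327 -0.1368931   0.03548314] [0.38199164 0.66211034 1.53270775 0.00430879 0.93495567 0.42716195]
```

View pics/m7.png

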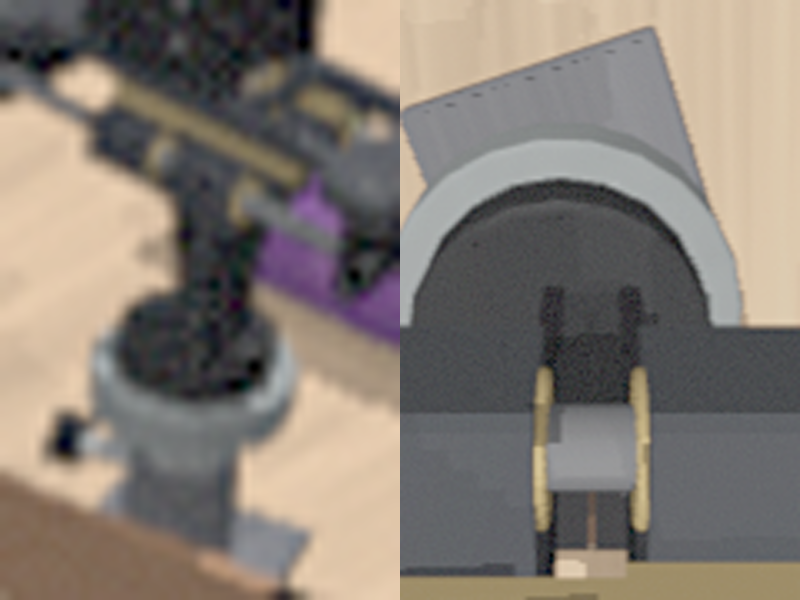

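>>> carry_out(
  steps=[
    [[-0.1,0,-0.4],0,1],
  ],
)

```text
time: 8.4
position: [0.5303, 0.3339, 0.0897]
tool_rot: [1.0, -0.024, 0.006, -0.004]
ft_force: [1.7, -2.3, 3.8]
grip_width: 0.0005
```

>>> carry_out(
  steps=[
    [[-0.1,0,-0.4],0,1],
  ],
)

```text
time: 8.5
position: [0.5304, 0.334, 0.0868]
tool_rot: [1.0, -0.024, 0.007, -0.004]
ft_force: [-1.1, -1.9, 12.1]
grip_width: 0.0003
```

>>> carry_out(
  steps=[
    [[0,0,-0.4],0,1],
  ],
)

```text
time: 8.6
position: [0.5305, 0.3339, 0.0841]
tool_rot: [1.0, -0.024, 0.007, -0.004]
ft_force: [-4.0, -1.4, 11.4]
grip_width: 0.0002
```

>>> carry_out(
  steps=[
    [[0,0,-0.35],0,1],
  ],
)

```text
time: 8.7
position: [0.5306, 0.334, 0.0822]
tool_rot: [1.0, -0.023, 0.008, -0.004]
ft_force: [-5.9, -2.4, 25.7]
grip_width: 0.0003
```

>>> carry_out(
  steps=[
    [[0,0,-0.35],0,1],
  ],
)

```text
time: 8.8
position: [0.5307, 0.334, 0.0821]
tool_rot: [1.0, -0.023, 0.008, -0.004]
ft_force: [-7.9, -3.7, 31.7]
grip_width: 0.0005
```

>>> carry_out(
  steps=[
    [[0,0,-0.35],0,1],
  ],
)

```text
time: 8.9
position: [0.5306, 0.334, 0.0822]
tool_rot: [1.0, -0.023, 0.008, -0.004]
ft_force: [-5.0, -3.3, 23.7]
grip_width: 0.0007
```

>>> carry_out(
  steps=[
    [[0,0,-0.3],0,1],
    [[0,0,-0.3],0,1],
    [[0,0,-0.3],0,1],
    [[0,0,-0.3],0,1],
    [[0,0,-0.3],0,1],
    [[0,0,-0.3],0,1],
    [[0,0,-0.3],0,1],
    [[0,0,-0.3],0,1],
    [[0,0,-0.3],0,1],
    [[0,0,-0.3],0,1],
  ],
)

```text
time: 9.9
position: [0.5308, 0.334, 0.0824]
tool_rot: [1.0, -0.022, 0.014, -0.005]
ft_force: [-4.7, -3.1, 19.6]
grip_width: 0.0008
```

Run:
```python
from h import *
o=robot.get_obs();print(o['position'],o['ft_force'])
a=load('top1.png')['pixels'].astype(int)
t=snap('top','t8.png');b=t['pixels'].astype(int)
# label (whitish) rows at column u~241 native for rack
col=b[95:235,238:244].mean(1); c0=a[95:235,238:244].mean(1)
wh=lambda c:[95+i for i in range(140) if c[i].min()>130 and c[i].max()-c[i].min()<30]
print(wh(c0));print(wh(col))
```

```text
[0.53075588 0.33400587 0.0823501 ] [-4.73830238 -3.1123843  19.56410408]
[118, 119, 120, 121, 122, 123, 124, 125, 126, 127, 128, 129, 130, 139, 140, 141, 142, 143, 144, 145, 146, 147, 148, 149, 150, 151, 152, 161, 162, 163, 164, 165, 166, 167, 168, 169, 170, 171, 172, 173]
[115, 116, 117, 118, 119, 120, 121, 122, 123, 124, 125, 126, 127, 128, 129, 130, 131, 137, 138, 139, 140, 141, 142, 143, 144, 145, 146, 147, 148, 149, 150, 151, 152]
```

>>> carry_out(
  steps=[
    [[0,0,-0.3],0,1],
    [[0,0,-0.3],0,1],
    [[0,0,-0.3],0,1],
    [[0,0,-0.3],0,1],
    [[0,0,-0.3],0,1],
    [[0,0,-0.3],0,1],
  ],
)

```text
time: 10.55
position: [0.5309, 0.334, 0.0824]
tool_rot: [1.0, -0.021, 0.017, -0.005]
ft_force: [-5.9, -2.7, 19.6]
grip_width: 0.0003
```

Run:
```python
from h import *
t=snap('top','t9.png');p=load('t8.png')['pixels'].astype(int);b=t['pixels'].astype(int)
d=np.abs(b-p)[90:240,150:300].max(2);print((d>40).sum())
a=load('top1.png')['pixels'].astype(int)
y,x=np.where(np.abs(b-a)[90:240,195:265].max(2)>60);print(y.min()+90,y.max()+90,x.min()+195,x.max()+195)
for v in range(180,245,4): print(v,b[v,205:265:6].tolist())
o=robot.get_obs();print(o['position'],o['ft_force'])
```

```text
23
119 226 195 259
180 [[111, 87, 65], [115, 92, 66], [115, 93, 69], [86, 62, 43], [117, 95, 71], [101, 81, 60], [105, 84, 62], [102, 80, 58], [97, 75, 54], [101, 78, 57]]
184 [[60, 55, 50], [62, 57, 55], [59, 54, 54], [89, 65, 48], [54, 54, 48], [55, 53, 51], [51, 47, 44], [52, 50, 46], [68, 54, 45], [64, 50, 42]]
188 [[60, 54, 52], [57, 53, 50], [59, 56, 53], [86, 63, 43], [54, 50, 49], [57, 55, 54], [52, 49, 45], [54, 50, 48], [69, 53, 43], [66, 55, 46]]
192 [[107, 87, 65], [105, 86, 59], [104, 83, 61], [83, 56, 39], [103, 84, 62], [93, 74, 54], [97, 78, 57], [90, 72, 49], [122, 98, 72], [88, 67, 47]]
196 [[108, 87, 64], [110, 90, 66], [107, 86, 60], [83, 59, 37], [101, 82, 60], [107, 84, 62], [107, 86, 62], [164, 136, 105], [139, 112, 82], [99, 73, 52]]
200 [[107, 87, 63], [112, 91, 68], [112, 90, 68], [87, 63, 45], [112, 91, 66], [111, 88, 65], [103, 82, 60], [106, 85, 64], [144, 114, 83], [95, 74, 53]]
204 [[117, 94, 69], [120, 97, 74], [114, 91, 67], [82, 59, 40], [111, 90, 67], [111, 92, 68], [111, 89, 65], [111, 92, 69], [89, 71, 50], [92, 72, 52]]
208 [[110, 90, 67], [112, 
[... 956 characters left out ...]
90], [153, 124, 92], [155, 128, 97], [156, 127, 94], [155, 130, 97], [160, 131, 100], [158, 131, 98], [159, 131, 98]]
236 [[167, 138, 103], [167, 137, 105], [159, 131, 98], [157, 129, 97], [158, 128, 99], [151, 123, 94], [146, 119, 88], [153, 123, 92], [152, 124, 94], [155, 127, 93]]
240 [[167, 138, 106], [168, 138, 105], [167, 138, 105], [155, 128, 95], [154, 127, 94], [159, 131, 99], [159, 132, 96], [163, 134, 101], [155, 128, 96], [164, 134, 99]]
244 [[166, 138, 105], [167, 138, 102], [166, 137, 103], [169, 140, 105], [161, 131, 98], [162, 133, 100], [163, 133, 101], [165, 134, 102], [164, 135, 101], [163, 134, 100]]
[0.53088949 0.33402965 0.08238277] [-4.93174883 -2.70314814 19.30719075]
```

>>> carry_out(
  steps=[
    [[0,0,0.5],0,1],
    [[0,0,1],0,1],
    [[0,0,2],0,1],
    [[0,0,3],0,1],
    [[0,0,4],0,1],
    [[0,-4,2],0,0],
    [[0,-4,1],0,0],
    [[0,0,0],0,0],
  ],
)

```text
time: 11.4
position: [0.5284, 0.2527, 0.2204]
tool_rot: [1.0, -0.019, 0.015, -0.005]
ft_force: [-0.5, 0.6, 0.8]
grip_width: 0.0166
```

Run:
```python
from h import *
t=snap('top','t10.png');b=t['pixels'].astype(int)
m=((b[:,:,1]>b[:,:,0]+12)).astype(np.uint8)
n,l,s,c=cv2.connectedComponentsWithStats(m[90:240,180:275])
for i in range(1,n):
    if s[i,4]>40: print(s[i]+[180,90,0,0,0],c[i]+[180,90])
col=b[95:235,238:244].mean(1)
print([95+i for i in range(140) if col[i].min()>100 and col[i].max()-col[i].min()<25])
for u,v,z in[(241,216.7,.064),(216.5,216.7,.064),(262,216.7,.064)]: print(at(t,u,v,z))
o=robot.get_obs();R=Rot.from_quat(o['tool_rot']).as_matrix();print(o['position'],R,o['ft_force'])
w=snap('wrist','w10.png')
```

```text
[204 136  27  20 419] [218.97613365 145.70167064]
[252 136   9  20 164] [255.97560976 145.48780488]
[204 157  28  20 431] [219.6612529  166.97911833]
[252 157  10  20 167] [256.15568862 166.86826347]
[205 206  28  20 441] [220.62585034 215.63038549]
[253 206   9  20 175] [256.93142857 215.53714286]
[136, 137, 138, 139, 140, 141, 142, 143, 144, 145, 146, 147, 148, 149, 150, 151, 152, 153, 154, 162, 163, 164, 165, 166, 167, 168, 169, 170, 171, 172, 173, 174, 175, 212, 213, 214, 215, 216, 217, 218, 219, 220, 221, 222, 223, 224, 225]
[0.49634915 0.1247693  0.064     ]
[0.49766085 0.19251042 0.064     ]
[0.49522749 0.06684289 0.064     ]
[0.52812829 0.25445596 0.21974381] [[ 0.99883724 -0.03752729  0.03026344]
 [-0.03785957 -0.99922809  0.01048201]
 [ 0.02984672 -0.01161558 -0.99948699]] [-0.44754995  0.55702942  0.47096934]
```

>>> carry_out(
  steps=[
    [[-0.8,-3.2,0],0.4,0],
    [[-0.7,-3.2,0],0.4,0],
    [[-0.7,-3.2,-1],0.4,0],
    [[-0.7,-3.2,-2],0.4,0],
    [[0,0,-2],0,0],
    [[0,0,-2],0,0],
    [[0,0,0],0,0],
  ],
)

```text
time: 12.2
position: [0.4955, 0.1311, 0.1412]
tool_rot: [1.0, 0.0, 0.011, -0.008]
ft_force: [0.1, -0.6, -0.0]
grip_width: 0.0806
```

Run:
```python
from h import *
w=snap('wrist','w11.png')
cv2.imwrite('pics/w11b.png',cv2.resize(w['pixels'][:,:,::-1],(800,600)))
o=robot.get_obs();R=Rot.from_quat(o['tool_rot']).as_matrix();print(o['position'],R,o['ft_force'],o['grip_width'])
for z in(.022,.003,-.013):print(proj(w,o['position']+R[:,2]*z+R[:,0]*.0435))
print(proj(w,(.499,.126,.064)))
```

```text
[0.49659301 0.13136218 0.14235373] [[ 9.99718728e-01  5.75481128e-04  2.37093624e-02]
 [ 1.97653743e-04 -9.99873009e-01  1.59350510e-02]
 [ 2.37155219e-02 -1.59258826e-02 -9.99591887e-01]] [ 0.12570987  0.08310904 -0.65057284] 0.08273023369768141
(np.float64(310.0848181720765), np.float64(209.36717742625493))
(np.float64(315.3092104063935), np.float64(219.09953447186314))
(np.float64(320.5224673152936), np.float64(228.8111478677005))
(np.float64(254.39914715394184), np.float64(194.76843320815436))
```

View pics/w11b.png

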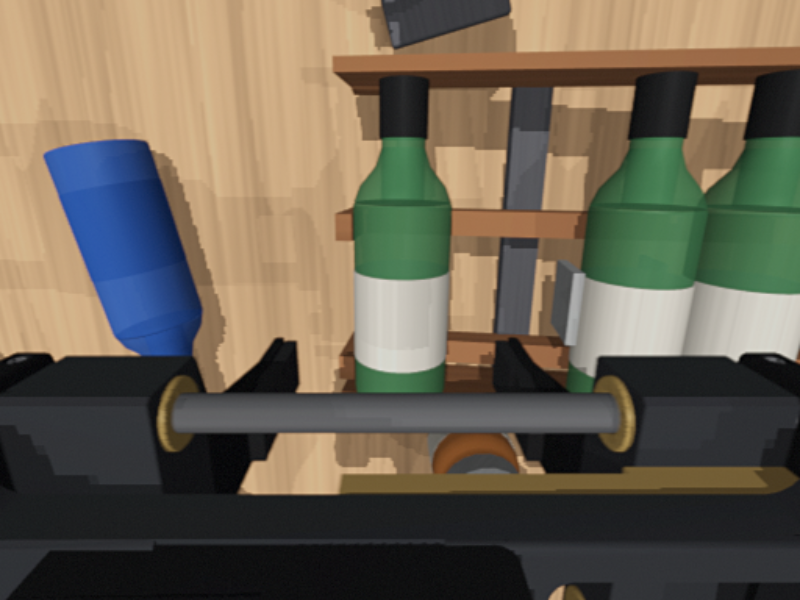

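Run:
```python
from h import *
w=load('w11.png')
k=1.5625
for n,u,v,z in[('axis mid',402,304,.064),('label lo',402,370,.093),('label hi',402,275,.093),('shoulder',402,203,.075),('mouth',404,77,.075)]: print(n,at(w,u/k,v/k,z).round(4))
```

```text
axis mid [0.5018 0.1262 0.064 ]
label lo [0.5009 0.0952 0.093 ]
label hi [0.5007 0.1517 0.093 ]
shoulder [0.5012 0.1889 0.075 ]
mouth [0.502  0.2534 0.075 ]
```

>>> carry_out(
  steps=[
    [[0.5,-0.4,0],0,0],
    [[0,0,-2],0,0],
    [[0,0,-2],0,0],
    [[0,0,-1],0,0],
    [[0,0,0],0,0],
  ],
)

```text
time: 12.75
position: [0.5084, 0.13, 0.0949]
tool_rot: [1.0, 0.003, 0.018, -0.008]
ft_force: [1.1, 0.6, -0.6]
grip_width: 0.0869
```

Run:
```python
from h import *
o=robot.get_obs();R=Rot.from_quat(o['tool_rot']).as_matrix();print(o['position'],R[:,2],R[:,0],o['ft_force'],o['grip_width'])
```

```text
[0.50843673 0.13000223 0.09488534] [ 0.03543095  0.01696001 -0.9992282 ] [0.99935699 0.00490198 0.03551872] [ 1.12942704  0.56620901 -0.55295796] 0.08687202376351064
```

>>> carry_out(
  steps=[
    [[-0.6,-0.2,0],0,0],
    [[-0.1,0,-1.5],0,0],
    [[-0.1,0,-1],0,0],
    [[0,0,0],0,0],
  ],
)

```text
time: 13.15
position: [0.5023, 0.1283, 0.0727]
tool_rot: [1.0, 0.003, 0.021, -0.009]
ft_force: [0.5, 0.8, -0.5]
grip_width: 0.0868
```

>>> carry_out(
  steps=[
    [[-0.1,0,-1],0,0],
    [[-0.1,0,-0.8],0,0],
    [[0,0,0],0,0],
  ],
)

```text
time: 13.45
position: [0.501, 0.1283, 0.0547]
tool_rot: [1.0, 0.003, 0.022, -0.009]
ft_force: [-0.7, 0.2, 0.4]
grip_width: 0.087
```

>>> carry_out(
  steps=[
    [[-0.05,0,-0.9],0,0],
    [[0,0,-0.8],0,0],
    [[0,0,0],0,0],
  ],
)

```text
time: 13.75
position: [0.5007, 0.1283, 0.0363]
tool_rot: [1.0, 0.003, 0.023, -0.009]
ft_force: [0.7, 0.4, 0.3]
grip_width: 0.0872
```

Run:
```python
from h import *
s=snap('scene','s12.png');w=snap('wrist','w12.png')
o=robot.get_obs();R=Rot.from_quat(o['tool_rot']).as_matrix();print(o['position'],R[:,2],R[:,0],o['ft_force'],o['joint_torque'])
g=lambda a:np.clip((a/255.)**.6*255,0,255).astype(np.uint8)
im=np.zeros((600,800,3),np.uint8)
im[:384,:512]=w['pixels'][:,:,::-1]
x=cv2.resize(g(s['pixels'][140:220,230:330,::-1]),(520,416),interpolation=cv2.INTER_CUBIC)
im[184:600,280:800]=x
cv2.imwrite('pics/m12.png',im)
```

```text
[0.50116218 0.12837547 0.03696151] [ 0.04605991  0.01733252 -0.9987883 ] [0.99891396 0.00623437 0.0461739 ] [ 0.51509478 -0.21282962  0.52151195] [-1.47979375e-02 -3.87756979e+01 -7.63167948e+00  7.83181004e-02
 -1.33504104e-01  3.25730733e-03]
```

View pics/m12.png

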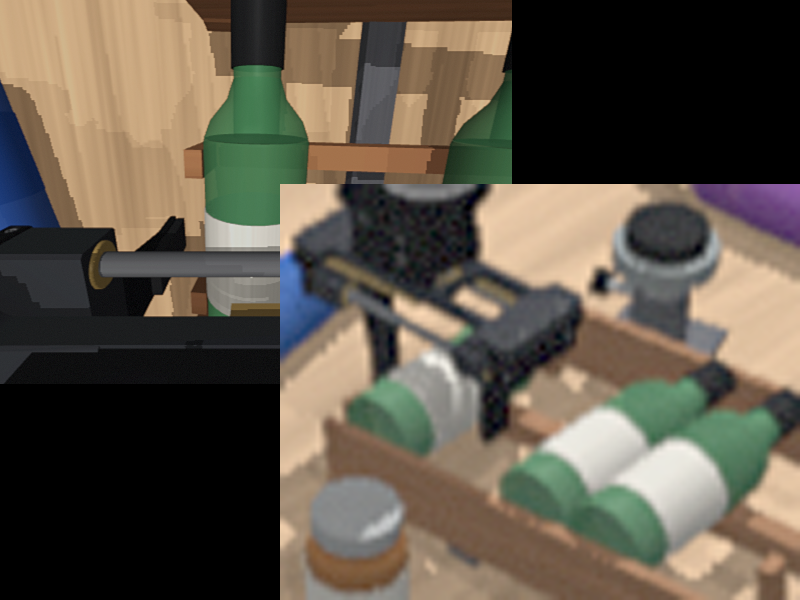

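>>> carry_out(
  steps=[
    [[0,0,0],0,1],
    [[0,0,0],0,1],
    [[0,0,0],0,1],
    [[0,0,0],0,1],
    [[0,0,0],0,1],
    [[0,0,0],0,1],
    [[0,0,0],0,1],
  ],
  squeeze=25,
)

```text
time: 14.55
position: [0.5016, 0.1284, 0.0378]
tool_rot: [1.0, 0.003, 0.024, -0.009]
ft_force: [-0.1, 0.2, -0.9]
grip_width: 0.0574
```

>>> carry_out(
  steps=[
    [[0,0,1],0,1],
    [[0,0,1],0,1],
    [[0,0,0],0,1],
  ],
)

```text
time: 14.85
position: [0.5006, 0.1284, 0.0585]
tool_rot: [1.0, 0.003, 0.022, -0.009]
ft_force: [-0.4, 0.2, -4.0]
grip_width: 0.0574
```

Run:
```python
from h import *
o=robot.get_obs();R=Rot.from_quat(o['tool_rot']).as_matrix();print(o['position'],R[:,2],R[:,0],o['ft_force'],o['moment'],o['grip_width'])
```

```text
[0.50062373 0.1284047  0.05850465] [ 0.04492648  0.01723036 -0.99884169] [0.99896383 0.00650255 0.04504414] [-0.4378338   0.21984064 -3.97301589] [-0.04659074 -0.08557989 -0.04974882] 0.057425341816632156
```

>>> carry_out(
  steps=[
    [[0,0,2.5],0,1],
    [[0,0,3.5],0,1],
    [[0,0,3.5],0,1],
    [[0.3,-3,1],0,1],
    [[0.4,-4.5,0],-1,1],
    [[0.4,-4.5,0],-1,1],
    [[0.4,-4.5,0],-1,1],
    [[0.4,-4.5,0],-1,1],
    [[0.4,-4.5,0],-1,1],
    [[0.4,-4.5,0],-1,1],
  ],
)

```text
time: 15.85
position: [0.5217, -0.1752, 0.1696]
tool_rot: [0.999, -0.045, 0.022, -0.008]
ft_force: [0.1, 1.1, -3.1]
grip_width: 0.0575
```

>>> carry_out(
  steps=[
    [[0.4,-4.5,0],-0.5,1],
    [[0.4,-4,0],-0.5,1],
    [[0.3,-3,0],0,1],
    [[0,0,0],0,1],
  ],
)

```text
time: 16.25
position: [0.5313, -0.3021, 0.1694]
tool_rot: [0.998, -0.058, 0.023, -0.006]
ft_force: [0.2, 0.5, -3.3]
grip_width: 0.0575
```

```bash
cat > st.py <<'E'
from h import *
o=robot.get_obs();R=Rot.from_quat(o['tool_rot']).as_matrix();print(o['time'],o['position'].round(4),R[:,2].round(3),'yaw',np.degrees(np.arctan2(R[1,0],R[0,0])).round(2),o['ft_force'].round(1),o['moment'].round(3),o['grip_width'].round(4))
g=o['position']-R[:,2]*.026; print('bottle centre est',g.round(4))
E
python3 st.py
```

```text
Traceback (most recent call last):
  File "st.py", line 2, in <module>
    o=robot.get_obs();R=Rot.from_quat(o['tool_rot']).as_matrix();print(o['time'],o['position'].round(4),R[:,2].round(3),'yaw',np.degrees(np.arctan2(R[1,0],R[0,0])).round(2),o['ft_force'].round(1),o['moment'].round(3),o['grip_width'].round(4))
                                                                                                                                                                                                                         ^^^^^^^^^^^^^^^^^^^^^
AttributeError: 'float' object has no attribute 'round'
```

>>> carry_out(
  steps=[
    [[0.4,-1.6,-2],0,1],
    [[0,0,-2],0,1],
    [[0,0,-2],0,1],
    [[0,0,0],0,1],
  ],
)

```text
time: 16.65
position: [0.5332, -0.3174, 0.1074]
tool_rot: [0.998, -0.059, 0.021, -0.007]
ft_force: [-0.6, 0.1, -3.3]
grip_width: 0.0572
```

```bash
sed -i "s/o\['grip_width'\].round(4)/o['grip_width']/" st.py; python3 st.py
python3 - <<'E'
from h import *
t=snap('top','t13.png');w=snap('wrist','w13.png');s=snap('scene','s13.png')
im=np.zeros((600,800,3),np.uint8)
im[:384,:512]=w['pixels'][:,:,::-1]
im[300:600,400:800]=cv2.resize(s['pixels'][225:315,110:230,::-1],(400,300),interpolation=cv2.INTER_CUBIC)
im[384:600,:400]=cv2.resize(t['pixels'][165:235,360:490,::-1],(400,216),interpolation=cv2.INTER_CUBIC)
cv2.imwrite('pics/m13.png',im)
E
```

```text
16.65 [ 0.5332 -0.3174  0.1074] [ 0.044  0.012 -0.999] yaw -6.76 [-0.6  0.1 -3.3] [0.019 0.032 0.007] 0.057169699150575404
bottle centre est [ 0.5321 -0.3177  0.1334]
```

>>> carry_out(
  steps=[
    [[0.3,-0.2,-2],0,1],
    [[0,0,-2],0,1],
    [[0,0,-1],0,1],
    [[0,0,0],0,1],
  ],
)

```text
time: 17.2
position: [0.543, -0.3228, 0.0666]
tool_rot: [0.998, -0.057, 0.03, -0.001]
ft_force: [0.5, 0.0, -3.0]
grip_width: 0.0574
```

```bash
python3 st.py
```

```text
17.2 [ 0.543  -0.3228  0.0666] [ 0.059 -0.001 -0.998] yaw -6.59 [ 0.5  0.  -3. ] [ 0.014  0.025 -0.02 ] 0.0574425071371584
bottle centre est [ 0.5414 -0.3228  0.0925]
```

>>> carry_out(
  steps=[
    [[-0.6,0.3,0],0,1],
    [[0,0,-0.7],0,1],
    [[0,0,-0.7],0,1],
    [[0,0,0],0,1],
  ],
)

```text
time: 17.6
position: [0.5381, -0.3205, 0.0552]
tool_rot: [0.998, -0.057, 0.032, 0.001]
ft_force: [0.0, 0.2, -3.7]
grip_width: 0.0575
```

```bash
python3 st.py
```

```text
17.6 [ 0.5381 -0.3205  0.0552] [ 0.063 -0.005 -0.998] yaw -6.55 [ 0.   0.2 -3.7] [ 0.018 -0.037 -0.015] 0.05750614928119358
bottle centre est [ 0.5364 -0.3204  0.0812]
```

>>> carry_out(
  steps=[
    [[-0.1,0,-0.5],0,1],
    [[0,0,-0.5],0,1],
    [[0,0,0],0,1],
  ],
)

```text
time: 17.9
position: [0.5373, -0.3209, 0.0446]
tool_rot: [0.998, -0.057, 0.032, 0.001]
ft_force: [0.2, 0.4, -2.8]
grip_width: 0.0572
```

>>> carry_out(
  steps=[
    [[0,0,-0.2],0,1],
    [[0,0,-0.2],0,1],
  ],
)

```text
time: 18.1
position: [0.5375, -0.3211, 0.0404]
tool_rot: [0.998, -0.057, 0.032, 0.001]
ft_force: [-0.3, -0.2, -3.3]
grip_width: 0.0577
```

>>> carry_out(
  steps=[
    [[0,0,-0.2],0,1],
    [[0,0,-0.2],0,1],
  ],
)

```text
time: 18.3
position: [0.538, -0.3215, 0.0392]
tool_rot: [0.998, -0.056, 0.033, 0.002]
ft_force: [-3.8, 2.6, 14.5]
grip_width: 0.057
```

```bash
python3 st.py
```

```text
18.3 [ 0.538  -0.3215  0.0392] [ 0.065 -0.007 -0.998] yaw -6.45 [-3.8  2.6 14.5] [0.494 0.819 0.288] 0.057015002471935805
bottle centre est [ 0.5363 -0.3213  0.0651]
```

>>> carry_out(
  steps=[
    [[-0.1,0,-0.1],0,1],
    [[0,0,-0.1],0,1],
    [[0,0,-0.1],0,1],
    [[0,0,0],0,1],
  ],
)

```text
time: 18.7
position: [0.538, -0.3216, 0.0394]
tool_rot: [0.998, -0.055, 0.034, 0.002]
ft_force: [-0.0, 0.7, -1.7]
grip_width: 0.0573
```

```bash
python3 st.py
```

```text
18.7 [ 0.538  -0.3216  0.0394] [ 0.067 -0.009 -0.998] yaw -6.34 [-0.   0.7 -1.7] [0.17  0.051 0.061] 0.057253430641670267
bottle centre est [ 0.5363 -0.3214  0.0654]
```

>>> carry_out(
  steps=[
    [[0,0,-0.2],0,1],
    [[0,0,-0.2],0,1],
    [[0,0,-0.1],0,1],
    [[0,0,0],0,0.2],
    [[0,0,0],0,0],
    [[0,0,0],0,0],
    [[0,0,0],0,0],
    [[0,0,0],0,0],
    [[0,0,0],0,0],
  ],
)

```text
time: 19.6
position: [0.5396, -0.3236, 0.0382]
tool_rot: [0.998, -0.055, 0.036, 0.004]
ft_force: [-0.3, 0.4, -0.0]
grip_width: 0.0861
```

```bash
python3 st.py
```

```text
19.6 [ 0.5396 -0.3236  0.0382] [ 0.071 -0.013 -0.997] yaw -6.25 [-0.3  0.4 -0. ] [-0.028 -0.001 -0.004] 0.0860534743598388
bottle centre est [ 0.5377 -0.3233  0.0642]
```

>>> carry_out(
  steps=[
    [[-0.1,0,1],0,0],
    [[-0.15,0,2],0,0],
    [[-0.2,0,3],0,0],
    [[-0.2,0,4],0,0],
    [[0,0,4],0,0],
    [[0,0,4],0,0],
    [[0,-4,0],0,0],
    [[0,-4,0],0,0],
    [[0,0,0],0,0],
  ],
)

```text
time: 20.5
position: [0.5312, -0.4035, 0.2325]
tool_rot: [0.998, -0.053, 0.037, 0.006]
ft_force: [-0.7, -0.1, -0.0]
grip_width: 0.087
```

```bash
python3 st.py
python3 - <<'E'
from h import *
def green(n,f,z,roi):
    c=snap(n,f);b=c['pixels'].astype(int);a,d,e,g=roi
    m=(b[:,:,1]>b[:,:,0]+12).astype(np.uint8)
    N,l,s,q=cv2.connectedComponentsWithStats(m[a:d,e:g])
    for i in range(1,N):
        if s[i,4]>40: print(n,s[i]+[e,a,0,0,0],(q[i]+[e,a]).round(1),at(c,*(q[i]+[e,a]),z).round(4))
green('top','t14.png',.064,(90,240,180,470))
green('wrist','w14.png',.064,(0,384,0,512))
E
```

```text
20.5 [ 0.5312 -0.4035  0.2325] [ 0.073 -0.016 -0.997] yaw -6.07 [-0.7 -0.1 -0. ] [ 0.001 -0.07  -0.003] 0.08701928067777114
bottle centre est [ 0.5293 -0.4031  0.2584]
top [204 136  27  20 400] [219.1 145.7] [0.6955 0.1823 0.064 ]
top [252 136   9  19 157] [255.9 145.5] [0.6934 0.0796 0.064 ]
top [205 157  27  20 397] [219.5 166.9] [0.6358 0.1821 0.064 ]
top [252 158   9  19 153] [256.1 166.9] [0.6336 0.0802 0.064 ]
top [369 187  31  22 501] [385.7 197.3] [ 0.542  -0.2737  0.064 ]
top [417 191  13  21 186] [424.  200.9] [ 0.5298 -0.3775  0.064 ]
wrist [ 216    7   50   76 3003] [240.1  49.8] [ 0.5435 -0.2642  0.064 ]
wrist [217 133  47  23 957] [240. 144.] [ 0.5307 -0.3705  0.064 ]
```

Run:
```python
from h import *
a=load('top1.png')['pixels'].astype(int);b=load('t14.png')['pixels'].astype(int)
d=np.abs(a-b).max(2)
def n(name,r0,r1,c0,c1): print(name,(d[r0:r1,c0:c1]>40).sum())
n('button',190,228,148,182);n('jar',180,208,276,302);n('mug',110,152,362,402);n('spare',98,135,308,340)
s=snap('scene','s14.png')['pixels'].astype(int);e=np.abs(s-load('scene1.png')['pixels']).max(2);print('btn scene',(e[140:165,290:316]>40).sum())
robot.hand_in()
```

```text
button 0
jar 0
mug 0
spare 0
btn scene 0
the job is handed in; nothing more can be done
```

The job is handed in, with bottle_1 released in the cradle at about 20 s of the 58 s allowed. I pressed the palm button with closed fingers, and bottle_1 rolled into the trough. After letting the button up, I gripped bottle_1 across mid-body and lowered it onto the saddles before opening.

**Button:** It bottomed out after about 12 mm. The highest force I read was about 32 N, and I held it down at about 20 N for roughly 1.7 s. I did not read the force within each row of the moves, so short peaks could have gone unseen.

**Seating:** The saddles stopped the bottle at an axis height of about 65 mm, with an upward push of about 15 N while it was still gripped.

**Last checks:**
- **Bottle_1:** It lies along the cradle within about 1° and within about 1–2 mm sideways. Its middle is 3–11 mm towards the end board, and its neck is away from it.
- **Bottles 2 and 3:** Seen from the top camera, bottle_2 is where bottle_1 first waited and bottle_3 is where bottle_2 was.
- **Button and bystanders:** The button, jar, mug and spare bottle show no change from the first top image, and the button also matches its first scene image. The arm is clear above the cradle.

**Disagreements:**
- **Fingertip height:** The real fingertips were about 35 mm higher than the reported TCP and `robot.tip_extent` imply. I set the heights from the button contact and the wrist view instead.
- **Drift and tilt:** The tool drifted a few millimetres along x and tilted by up to about 4° during the moves. I corrected the drift as I went; the tilt stayed.
- **Cradle middle along y:** The cradle's base edge suggested a middle about 10 mm off the saddles and end board. I used the latter, and the bottle is within the 20 mm limit either way.
- **Picture limit:** One picture before placing was refused because the 12-picture limit was used up, so the final checks are numeric only.

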